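Get the attenuator out from behind the tall units and set it in the test cradle

ROBOT

A 6-joint arm with a two-finger parallel gripper is mounted at the origin on the work surface. World frame = base frame: x ahead of the robot, y to its left, z up, the work surface at z = 0. Lengths are in mm, angles in rad, forces in N, time in s.
With the tool pointing down it reaches from about 350 to 975 mm from the base axis. Payload 4.9 kg.
Tool frame: the origin (TCP) lies midway between the tips of the shut fingers; the grasp point (between the pads) lies 19 mm behind it; z points along the fingers, y is the line along which they close (so a half turn about z gives the same grasp; the last joint's range is limited). The gripper opens to 85 mm and grips with 20 to 120 N. Pads are 22 mm wide; open, the fingers measure 114 mm over their backs; the gripper's body (76 mm by 85 mm) begins 54 mm behind the grasp point. The pads swing forward as they close: fully open they stand 13 mm farther back than shut.
Start: joints at [1.013, 0.053, 1.613, -0, 1.476, -0.119], TCP at [265.521, 565.774, 231.304] pointing down, gripper open.
Joint ranges: [-3.01, 3.01], [-1.01, 2.22], [0.06, 2.58], [-1.02, 4.17], [0.09, 2.62], [-3.14, 3.14]. Speed limits (rad/s): [2.57, 2.57, 3.14, 3.14, 3.14, 3.14].

INTERFACE

Orientations are given as a unit quaternion [x, y, z, w].
In Python, from rig import bot gives the robot as it stands.
- The arm moves only by the tool apply_moves, never from a script. Its arguments are lists of equal length, an entry for each row: "turn": the turn, a rotation vector about the tool's x, y, z as a fraction of full scale, a list of three; "offset": the shift along the tool's x, y, z as a fraction of full scale, a list of three; "fingers": the opening, from 0 (shut) to 1 (fully open). A call has 1 to 12 rows; each row is the pose to reach, as a shift and turn from the pose commanded when the call began, along the tool's axes at that moment; what a row does not reach only later rows make up. Full scale, the value 1, is 0.6 m for a shift and 0.5 rad for a turn. A row lasts 1/10 s, in which the tool goes at most 50 mm and 8.59 degrees, less where a joint would pass 70% of its speed; a pose out of reach is approached as far as the arm can. A call with a number of a shift or a turn outside -1 to 1 is refused whole. A call with a gripper value outside its range is refused whole. The fingers move at their own pace and stop on an object; "newtons" is the grip in N (left out, the last holds). Time passes only in rows, so rows that repeat a pose let the fingers close. It gives the time, the measured TCP pose, the force, the opening and the grip force at its end, in the units of the state.
- bot.observe(): the state, without advancing time (a new reading comes with each control period).
- bot.capture(name): name is "side" or "top" or "wrist"; returns (picture, depth): 400x640x3 uint8, blue, green, red; 400x640 float32, mm along the optical axis (not along the pixel's ray), 0 where there is no reading.
- bot.get_calibration(name): a dict with "K" (3x3 intrinsics, pixels), "D" ([k1, k2, p1, p2, k3] as OpenCV has them; the pictures are not rectified), "origin" and "orientation" of the camera in the world; the wrist camera has in their place "T_tool_cam" (4x4, takes a point from camera to tool coordinates, whose origin is the TCP and whose axes are the flange's). Camera axes: x right, y down, z forward; pixel columns grow to the right and rows downward; lengths in mm; the calibration is good to about 2 mm. A picture is of the moment at which its call begins: read the wrist's pose just before it. get_calibration takes no time and is no camera call.
- bot.close_job(): hands the job in; it is judged then, once.
The state is a dict: "t": time; "joint_pos": joint angles; "qvel": joint speeds; "tau": joint torques, N m; "eef_pos": TCP position; "eef_rot": TCP orientation; "wrist_force": force on the tool from outside, world axes, zero at the start; "wrist_torque": the same for the moment, N m; "opening": finger opening in mm; "gripper_force": force on a finger pad.
Only numpy, scipy, OpenCV 4.12 (cv2) and the standard library are available. Lean on these libraries where they do the work, as an engineer would, in place of code of your own. Each camera call takes 0.05 s, during which the arm holds its last target. There are 200 camera calls.

TASK

The low attenuator box on the storage board is hemmed in by three tall units: first stand all three on the blue side mat, leaving the attenuator where it is. Then lay the attenuator flat in the middle of the copper test cradle, its connectors pointing at the two end stops, and only then stand each tall unit back in the middle of the black base that matches its shape, square with it. Do not let a tall unit fall over, and leave everything released and at rest.

Things in the scene. Friction and masses are not known exactly. Their poses are not given: they have to be found in the camera images.
- capacitor_mid (a point): Centre, half-way up, of the tall round capacitor: loose upright aluminium can, 50 diameter x 100 mm, two 10 mm brass terminals on its black top (110 mm overall; the point is 55 mm above its underside). Its own z is up when it stands. Mass 0.25 to 0.5 kg.
- filter_mid (a point): Centre, half-way up, of the tall square line filter: loose upright grey painted box, 48 x 48 x 100 mm, four brass studs on top (109 mm overall; the point is 54.5 mm above its underside). x and y along its sides, z up. Mass 0.3 to 0.65 kg.
- transformer_mid (a point): Centre, half-way up, of the tall oblong transformer: loose upright dark steel block, 60 (x) x 36 (y) x 100 mm, with a white terminal strip on top, 50 x 26 mm and 9 mm high (109 mm overall; the point is 54.5 mm above its underside). z up. Mass 0.4 to 0.85 kg.
- attenuator_mid (a point): Centre, half-way up, of the attenuator: the low loose aluminium box, 56 (x) x 36 (y) x 34 mm, with an 8 mm long, 14 mm thick round brass connector on each end (72 mm along x overall); a small black dot on top. It lies flat on the plywood storage board (6 mm thick), on the far side of one tall unit and between the two others, with about 20 mm beside it. The point is 17 mm above its underside. z up. Mass 0.17 to 0.35 kg.
- round_base: Black rubber base of the capacitor: round, 66 mm diameter, 5 mm thick, flat, fixed on the storage board. At the start the capacitor stands on it. Origin at the centre of its underside (top 5 mm above the origin, 11 mm above the table).
- square_base: Black rubber base of the filter: square, 64 x 64 mm, 5 mm thick, flat, fixed on the storage board. At the start the filter stands on it. Origin at the centre of its underside (top 5 mm above); x and y along its sides.
- oblong_base: Black rubber base of the transformer: oblong, 78 (x) x 52 (y) mm, 5 mm thick, flat, fixed on the storage board. At the start the transformer stands on it. Origin at the centre of its underside (top 5 mm above).
- mat: The side mat: empty blue mat, 270 (x) x 120 (y) mm, 3 mm thick, fixed flat on the table to one side of the storage board, left or right. Origin at the centre of its underside. Wide enough for the three tall units in a row along x.
- cradle: The test cradle, on the other side of the storage board: fixed copper plate, 130 (x) x 90 (y) mm, 8 mm thick, with a black end stop (8 mm thick, 60 mm wide, rising 12 mm above the plate) near each end, their inner faces 54 mm from the centre. Origin at the centre of the underside, plate top 8 mm above it; x runs from stop to stop.

How it is judged (in metres and radians):
On the way, in this order (a step that is already met when the one before it is completed fails the run):
1. all three tall units stand on the side mat, the attenuator not yet taken away (within 30 mm of where it was) (x of capacitor_mid in the frame of mat between -0.13 and 0.13 m and y of capacitor_mid in the frame of mat between -0.057 and 0.057 m and z of capacitor_mid in the frame of mat between 0.052 and 0.064 m and angle between each of capacitor_mid, filter_mid, transformer_mid's own z axis and vertical below 0.1 rad and linear speed of each of capacitor, filter, transformer below 0.03 m/s and x of filter_mid in the frame of mat between -0.13 and 0.13 m and y of filter_mid in the frame of mat between -0.057 and 0.057 m and z of filter_mid in the frame of mat between 0.0515 and 0.0635 m and x of transformer_mid in the frame of mat between -0.13 and 0.13 m and y of transformer_mid in the frame of mat between -0.057 and 0.057 m and z of transformer_mid in the frame of mat between 0.0515 and 0.0635 m and distance of attenuator_mid from where it was at the start of the episode below 0.03 m), for 0.2 s.
2. the attenuator lies in the middle of the cradle, the tall units still on the side mat (horizontal distance between attenuator_mid and cradle below 0.012 m and z of attenuator_mid in the frame of cradle between 0.019 and 0.031 m and angle between each of attenuator_mid, capacitor_mid, filter_mid, transformer_mid's own z axis and vertical below 0.1 rad and angle between the x axis of attenuator_mid and the x axis of cradle, either way round below 0.2 rad and linear speed of each of attenuator, capacitor, filter, transformer below 0.03 m/s and x of capacitor_mid in the frame of mat between -0.13 and 0.13 m and y of capacitor_mid in the frame of mat between -0.057 and 0.057 m and z of capacitor_mid in the frame of mat between 0.052 and 0.064 m and x of filter_mid in the frame of mat between -0.13 and 0.13 m and y of filter_mid in the frame of mat between -0.057 and 0.057 m and z of filter_mid in the frame of mat between 0.0515 and 0.0635 m and x of transformer_mid in the frame of mat between -0.13 and 0.13 m and y of transformer_mid in the frame of mat between -0.057 and 0.057 m and z of transformer_mid in the frame of mat between 0.0515 and 0.0635 m), for 0.2 s.
3. each tall unit stands on its own base again (horizontal distance between capacitor_mid and round_base below 0.012 m and z of capacitor_mid in the frame of round_base between 0.055 and 0.065 m and angle between each of capacitor_mid, filter_mid, transformer_mid's own z axis and vertical below 0.1 rad and linear speed of each of capacitor, filter, transformer below 0.03 m/s and horizontal distance between filter_mid and square_base below 0.012 m and z of filter_mid in the frame of square_base between 0.0545 and 0.0645 m and horizontal distance between transformer_mid and oblong_base below 0.012 m and z of transformer_mid in the frame of oblong_base between 0.0545 and 0.0645 m and angle between the x axis of transformer_mid and the x axis of oblong_base, either way round below 0.25 rad and (angle between the x axis of filter_mid and the x axis of square_base, either way round below 0.25 rad or angle between the y axis of filter_mid and the x axis of square_base, either way round below 0.25 rad)), for 0.2 s.
At the end, for the whole second after the job is handed in: Attenuator flat in the cradle, 12 mm from centre at most, long axis within 0.2 rad of the line between the stops; each tall unit upright (0.1 rad) on the base of its shape, 12 mm from centre at most, filter and transformer square with theirs (0.25 rad); all released, at rest (all of step 3 and horizontal distance between attenuator_mid and cradle below 0.012 m and z of attenuator_mid in the frame of cradle between 0.019 and 0.031 m and angle between attenuator_mid's own z axis and vertical below 0.1 rad and angle between the x axis of attenuator_mid and the x axis of cradle, either way round below 0.2 rad and linear speed of attenuator below 0.03 m/s); the robot touches nothing.
It fails at once if the capacitor falls over (angle between capacitor_mid's own z axis and vertical above 0.6 rad).
It fails at once if the filter falls over (angle between filter_mid's own z axis and vertical above 0.6 rad).
It fails at once if the transformer falls over (angle between transformer_mid's own z axis and vertical above 0.6 rad).
It also fails if it takes over 144 s, if anything falls off the work surface, if the arm or the gripper's body presses on something with over 40 N, if the wrist force passes 120 N, or if a joint passes its speed limit or range.

## Working session

There is one attempt and no reset: what is moved stays moved. The work goes in short steps, Python scripts to look and compute and a tool call to move; the robot and the scene stay as the last step left them, time stands still between calls to the robot, and variables do not carry over. Pictures are saved under pics/ and viewed, at most 14 in all, crops included, and the job is handed in when it is done.

Besides the shell and the picture viewer there is one more tool, called after ">>>" by a JSON object that holds its "fn" and its "kwargs", one argument or row to a line. apply_moves: Moves the arm, as the interface text tells. Shift numbers are shares of 0.6 m and turn numbers shares of 0.5 rad, none past 1 either way. Its arguments: {"type":"object","properties":{"turn":{"type":"array","items":{"type":"array","items":{"type":"number","minimum":-1,"maximum":1}}},"offset":{"type":"array","items":{"type":"array","items":{"type":"number","minimum":-1,"maximum":1}}},"fingers":{"type":"array","items":{"type":"number"}},"newtons":{"type":"number"}},"required":["turn","offset","fingers"]}

```bash
mkdir -p pics && ls && python3 - <<'E'
from rig import bot
import cv2,numpy as np
s=bot.observe();print({k:np.round(v,3).tolist() for k,v in s.items()})
for n in ("top","side"):
    im,d=bot.capture(n);cv2.imwrite(f"pics/{n}0.png",im);np.save(f"pics/{n}0.npy",d)
    c=bot.get_calibration(n);print(n,{k:np.round(v,4).tolist() for k,v in c.items()})
print(np.round(bot.get_calibration("wrist")["T_tool_cam"],3).tolist())
E
```

```text
pics
{'t': 0.0, 'joint_pos': [1.013, 0.053, 1.614, 0.0, 1.476, -0.119], 'qvel': [-0.001, 0.001, 0.001, 0.001, 0.003, 0.0], 'tau': [0.0, -39.368, -37.017, -0.0, 0.007, 0.0], 'eef_pos': [265.184, 565.271, 230.055], 'eef_rot': [0.218, 0.976, -0.001, -0.0], 'wrist_force': [-0.157, 0.035, 0.44], 'wrist_torque': [-0.016, 0.031, 0.034], 'gripper_force': 0.0, 'opening': 85.425}
top {'K': [[362.4684, 0.0, 316.7804], [0.0, 362.4684, 197.2897], [0.0, 0.0, 1.0]], 'D': [-0.0463, 0.0, 0.0, 0.0, 0.0], 'origin': [383.2249, 4.9046, 845.6742], 'orientation': [0.7065, -0.701, 0.0712, -0.0661]}
side {'K': [[379.3841, 0.0, 322.4935], [0.0, 379.3841, 197.4119], [0.0, 0.0, 1.0]], 'D': [-0.0236, 0.0, 0.0, 0.0, 0.0], 'origin': [189.6595, -340.9666, 648.7876], 'orientation': [0.8546, -0.3808, 0.1342, -0.3266]}
[[-0.0, -0.962, -0.273, 69.897], [1.0, -0.0, 0.0, 0.092], [-0.001, -0.273, 0.962, -142.186], [0.0, 0.0, 0.0, 1.0]]
```

View pics/top0.png

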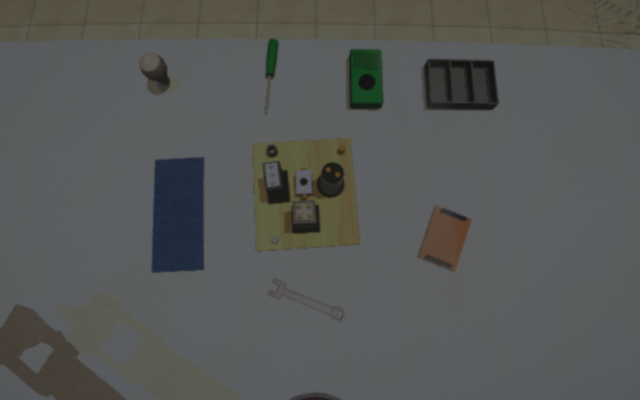

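View pics/side0.png

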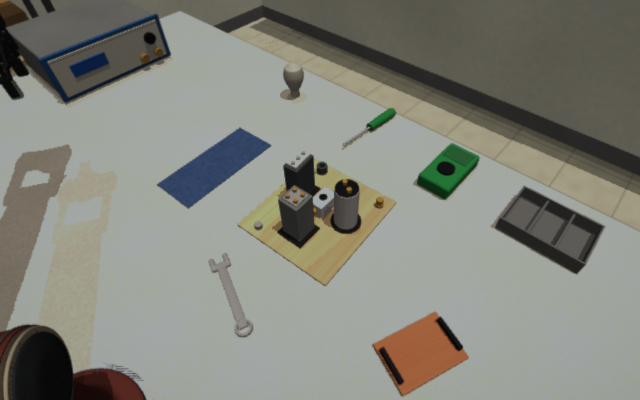

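Top view: the mat is at about (178,214) and the cradle at (445,238). The transformer stands near (275,180), the attenuator at (304,182), the capacitor at (331,180) and the filter at (305,215). I'll use depth to get 3D positions.

```bash
cat > h.py <<'E'
import cv2,numpy as np
from scipy.spatial.transform import Rotation as R
from rig import bot
def shot(n,save=None):
    s=bot.observe();im,d=bot.capture(n);c=bot.get_calibration(n)
    if n=="wrist":
        T=np.eye(4);T[:3,:3]=R.from_quat(s["eef_rot"]).as_matrix();T[:3,3]=s["eef_pos"];T=T@np.array(c["T_tool_cam"])
    else:
        T=np.eye(4);T[:3,:3]=R.from_quat(c["orientation"]).as_matrix();T[:3,3]=c["origin"]
    if save:cv2.imwrite(f"pics/{save}.png",im)
    h,w=d.shape;u,v=np.meshgrid(np.arange(w),np.arange(h))
    K=np.array(c["K"]);D=np.array(c["D"],float)
    p=cv2.undistortPoints(np.stack([u,v],-1).reshape(-1,1,2).astype(np.float64),K,D).reshape(h,w,2)
    ray=np.dstack([p,np.ones((h,w))])@T[:3,:3].T
    P=T[:3,3]+ray*d[...,None]
    return im,d,P,T[:3,3],ray
def plane(o,ray,z): # ray/plane hit for every pixel
    return o+ray*((z-o[2])/ray[...,2])[...,None]
def rect(xy): # centre, sizes, direction of long side (deg)
    (c,(a,b),t)=cv2.minAreaRect(np.float32(xy))
    if a<b:a,b,t=b,a,t+90
    return np.round(c,1),round(a,1),round(b,1),round((t+90)%180-90,1)
E
python3 - <<'E'
from h import *
im,d,P,o,ray=shot("top")
hsv=cv2.cvtColor(im,cv2.COLOR_BGR2HSV)
tab=P[200:300,560:620].reshape(-1,3);print("table z",np.median(tab[:,2]),tab[:,2].std())
def big(m):
    n,l,s,_=cv2.connectedComponentsWithStats(m.astype(np.uint8));k=1+np.argmax(s[1:,4]);return l==k
mat=big(cv2.inRange(hsv,(95,90,20),(125,255,255))>0);print("mat",rect(plane(o,ray,3)[mat][:,:2]))
cr=big(cv2.inRange(hsv,(3,110,60),(17,255,255))>0);print("cradle orange",rect(plane(o,ray,8)[cr][:,:2]))
roi=np.zeros(d.shape,bool);roi[135:255,245:365]=1
hi=roi&(P[...,2]>85)&(d>0)
n,l,s,c=cv2.connectedComponentsWithStats(hi.astype(np.uint8))
for k in range(1,n):
    if s[k,4]>30:
        q=P[l==k];print(s[k],np.round(c[k]),"ztop",np.percentile(q[:,2],[10,50,90,100]).round(1),rect(q[q[:,2]>98][:,:2]))
at=roi&(P[...,2]>30)&(P[...,2]<52);
n,l,s,c=cv2.connectedComponentsWithStats(at.astype(np.uint8))
for k in range(1,n):
    if s[k,4]>30: q=P[l==k];print("low",s[k],rect(q[:,:2]),np.median(q[:,2]))
cv2.imwrite("pics/crop.png",cv2.convertScaleAbs(cv2.resize(im[130:260,240:370],None,fx=4.6,fy=4.6,interpolation=cv2.INTER_CUBIC),alpha=1.8))
E
```

```text
table z -0.07239333351225241 51.14073943903765
mat (array([509.1, 327.1]), 265.2, 115.2, 3.7)
cradle orange (array([ 457.9, -323.1]), 103.3, 43.8, -21.4)
[262 161  21  32 535] [272. 177.] ztop [107.  115.7 119.1 123.9] (array([574.1,  94.6]), 60.8, 36.1, 8.2)
[320 162  24  26 482] [332. 175.] ztop [105.6 112.8 115.4 122.7] (array([579. , -31.1]), 49.0, 47.7, 49.2)
[292 200  24  26 568] [303. 212.] ztop [109.  111.9 115.7 122.4] (array([497.7,  27.2]), 48.0, 47.9, 3.8)
low [295 170  17  28 389] (array([575.3,  31. ]), 62.6, 35.6, 3.9) 40.08205252963319
low [320 183  21  10  41] (array([563.2, -29.5]), 46.1, 16.4, 84.0) 41.399458477631015
```

View pics/crop.png

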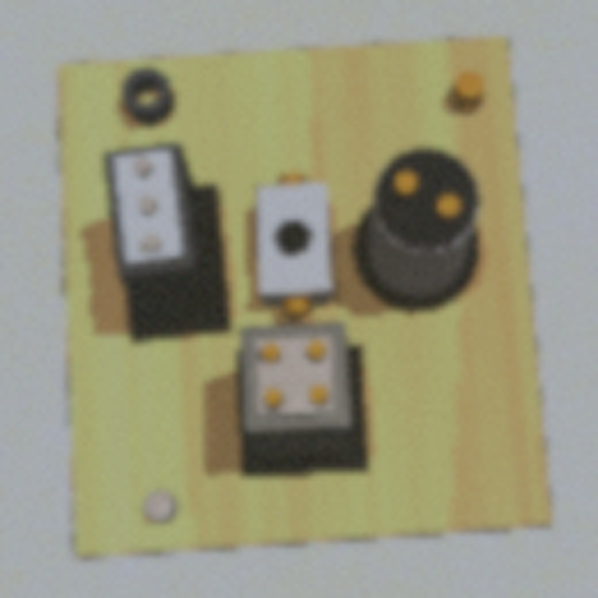

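The four objects are clear: transformer on the left, attenuator in the middle with connectors along its long side, capacitor on the right, filter nearest the robot. I'll look from close above the cluster, so next is a move planner and a wrist view.

```bash
cat >> h.py <<'E'
def go(x,y,z,psi): # fractions from the present pose to TCP x,y,z with tool y at angle psi (deg), tool down
    s=bot.observe();R0=R.from_quat(s["eef_rot"]);a=np.radians(psi)
    yv=np.array([np.cos(a),np.sin(a),0]);zv=np.array([0,0,-1.]);Rt=R.from_matrix(np.stack([np.cross(yv,zv),yv,zv],1))
    off=R0.inv().apply(np.array([x,y,z])-s["eef_pos"]);tv=(R0.inv()*Rt).as_rotvec()
    print("offset",np.round(off/600,4).tolist(),"turn",np.round(tv/.5,3).tolist(),"dist",round(float(np.linalg.norm(off))),"from",np.round(s["eef_pos"],1).tolist(),"t",s["t"])
E
python3 -c "
from h import *
go(500,40,260,93.7)"
```

```text
offset [-0.7261, -0.6265, -0.0485] turn [-0.003, -0.001, -1.007] dist 576 from [265.3, 565.4, 230.3] t 0.15
```

>>> {"fn": "apply_moves", "kwargs": {
  "turn": [
    [0, 0, -0.2],
    [0, 0, -0.4],
    [0, 0, -0.6],
    [0, 0, -0.8],
    [0, 0, -1],
    [0, 0, -1],
    [0, 0, -1],
    [0, 0, -1],
    [0, 0, -1],
    [0, 0, -1],
    [0, 0, -1],
    [0, 0, -1]
  ],
  "offset": [
    [-0.04, -0.035, -0.0485],
    [-0.1, -0.09, -0.0485],
    [-0.16, -0.14, -0.0485],
    [-0.22, -0.19, -0.0485],
    [-0.28, -0.245, -0.0485],
    [-0.34, -0.295, -0.0485],
    [-0.4, -0.345, -0.0485],
    [-0.46, -0.4, -0.0485],
    [-0.52, -0.45, -0.0485],
    [-0.58, -0.5, -0.0485],
    [-0.64, -0.55, -0.0485],
    [-0.7, -0.6, -0.0485]
  ],
  "fingers": [1, 1, 1, 1, 1, 1, 1, 1, 1, 1, 1, 1]
}}

```text
t: 1.35
eef_pos: [493.1, 59.5, 260.3]
eef_rot: [-0.03, 1.0, 0.0, 0.0]
wrist_force: [-0.2, 1.3, 0.3]
opening: 85.1
gripper_force: 0.0
```

>>> {"fn": "apply_moves", "kwargs": {
  "turn": [
    [0, 0, 0],
    [0, 0, 0],
    [0, 0, 0]
  ],
  "offset": [
    [0, 0, 0],
    [0, 0, 0],
    [0, 0, 0]
  ],
  "fingers": [1, 1, 1]
}}

```text
t: 1.65
eef_pos: [492.4, 62.2, 260.1]
eef_rot: [-0.031, 1.0, 0.0, -0.0]
wrist_force: [-0.1, -0.4, 0.3]
opening: 85.5
gripper_force: 0.0
```

```bash
python3 - <<'E'
from h import *
im,d,P,o,ray=shot("wrist","w1")
go(500,40,260,93.7)
print(o)
hi=((P[...,2]>100)&(P[...,2]<135)&(d>0)&(d>190))
n,l,s,c=cv2.connectedComponentsWithStats(hi.astype(np.uint8))
for k in range(1,n):
    if s[k,4]>200: q=P[l==k];print(s[k],"z",np.percentile(q[:,2],[10,50,95]).round(1),rect(q[:,:2]))
lo=((P[...,2]>33)&(P[...,2]<50)&(d>0))
n,l,s,c=cv2.connectedComponentsWithStats(lo.astype(np.uint8))
for k in range(1,n):
    if s[k,4]>300: q=P[l==k];print("low",s[k],"z",np.percentile(q[:,2],[10,50,95]).round(1),rect(q[:,:2]))
E
```

```text
offset [-0.0104, -0.0382, 0.0003] turn [0.001, -0.001, -0.004] dist 24 from [492.3, 62.5, 260.2] t 1.7
[422.78764662  58.15922979 402.35348155]
[ 267  167   46   45 1970] z [109.5 111.6 119.4] (array([496.3,  27.2]), 48.1, 47.8, -86.4)
[ 328  230   35   52 1540] z [109.5 116.1 119.2] (array([572.4,  94.6]), 60.7, 36.0, 8.5)
[215 233  45  43 860] z [105.3 112.2 119.7] (array([573.5, -26.5]), 49.2, 36.7, 45.9)
low [283 214  27  39 989] z [38.2 39.5 41.1] (array([576.6,  31.3]), 56.1, 36.1, 3.0)
```

View pics/w1.png

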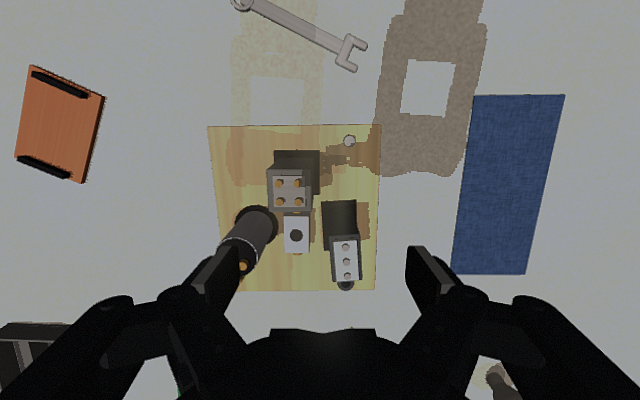

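The wrist view agrees with the top view: filter top at (290,190), attenuator at (296,235), transformer at (346,260), capacitor at (245,240). I'll pick the transformer first.

```bash
python3 -c "
from h import *
go(572.8,94.6,150,98.4);go(572.8,94.6,62,98.4)"
```

```text
offset [-0.1373, 0.0449, 0.1836] turn [0.001, -0.001, -0.168] dist 140 from [492.3, 62.5, 260.2] t 1.7
offset [-0.1374, 0.0449, 0.3303] turn [0.001, -0.001, -0.168] dist 216 from [492.3, 62.5, 260.2] t 1.7
```

>>> {"fn": "apply_moves", "kwargs": {
  "turn": [
    [0, 0, -0.1],
    [0, 0, -0.168],
    [0, 0, -0.168],
    [0, 0, -0.168],
    [0, 0, -0.168],
    [0, 0, -0.168],
    [0, 0, -0.168],
    [0, 0, -0.168],
    [0, 0, -0.168],
    [0, 0, -0.168]
  ],
  "offset": [
    [-0.06, 0.02, 0.06],
    [-0.12, 0.04, 0.12],
    [-0.1373, 0.0449, 0.17],
    [-0.1373, 0.0449, 0.18],
    [-0.1373, 0.0449, 0.2],
    [-0.1373, 0.0449, 0.24],
    [-0.1373, 0.0449, 0.28],
    [-0.1373, 0.0449, 0.31],
    [-0.1373, 0.0449, 0.33],
    [-0.1373, 0.0449, 0.33]
  ],
  "fingers": [1, 1, 1, 1, 1, 1, 1, 1, 1, 1],
  "newtons": 50
}}

```text
t: 2.7
eef_pos: [572.3, 93.5, 61.8]
eef_rot: [-0.073, 0.997, 0.0, -0.001]
wrist_force: [-0.5, 0.0, -0.4]
opening: 85.4
gripper_force: 0.0
```

>>> {"fn": "apply_moves", "kwargs": {
  "turn": [
    [0, 0, 0],
    [0, 0, 0],
    [0, 0, 0],
    [0, 0, 0],
    [0, 0, 0],
    [0, 0, 0]
  ],
  "offset": [
    [0, 0, 0],
    [0, 0, 0],
    [0, 0, 0],
    [0, 0, 0],
    [0, 0, 0],
    [0, 0, 0]
  ],
  "fingers": [0.6, 0.3, 0.2, 0.2, 0.2, 0.2],
  "newtons": 50
}}

```text
t: 3.3
eef_pos: [574.2, 93.7, 63.7]
eef_rot: [-0.073, 0.997, 0.0, 0.001]
wrist_force: [-1.5, 1.4, 6.1]
opening: 35.7
gripper_force: 51.0
```

```bash
python3 -c "
from h import *
go(590,331,140,93.7);go(590,331,56,93.7)"
```

```text
offset [-0.0835, 0.3876, -0.1269] turn [0.001, 0.004, 0.161] dist 250 from [574.2, 93.7, 63.7] t 3.3
offset [-0.0833, 0.3876, 0.0131] turn [0.001, 0.004, 0.161] dist 238 from [574.2, 93.7, 63.7] t 3.3
```

>>> {"fn": "apply_moves", "kwargs": {
  "turn": [
    [0, 0, 0],
    [0, 0, 0],
    [0, 0, 0],
    [0, 0, 0.03],
    [0, 0, 0.06],
    [0, 0, 0.09],
    [0, 0, 0.12],
    [0, 0, 0.14],
    [0, 0, 0.161],
    [0, 0, 0.161],
    [0, 0, 0.161],
    [0, 0, 0.161]
  ],
  "offset": [
    [0, 0, -0.01],
    [0, 0, -0.03],
    [-0.005, 0.015, -0.05],
    [-0.015, 0.045, -0.07],
    [-0.025, 0.09, -0.08],
    [-0.035, 0.14, -0.08],
    [-0.045, 0.19, -0.08],
    [-0.055, 0.24, -0.08],
    [-0.065, 0.29, -0.08],
    [-0.075, 0.34, -0.08],
    [-0.08, 0.375, -0.08],
    [-0.083, 0.3876, -0.075]
  ],
  "fingers": [0.2, 0.2, 0.2, 0.2, 0.2, 0.2, 0.2, 0.2, 0.2, 0.2, 0.2, 0.2]
}}

```text
t: 4.5
eef_pos: [588.9, 333.2, 108.1]
eef_rot: [-0.033, 0.999, 0.0, 0.0]
wrist_force: [0.4, -0.4, -6.0]
opening: 35.7
gripper_force: 51.2
```

```bash
python3 -c "
from h import *
go(590,331,56,93.7)
im,d,P,o,ray=shot('wrist','w2')"
```

```text
offset [-0.0016, -0.0039, 0.0868] turn [0.001, 0.002, 0.005] dist 52 from [588.9, 333.2, 108.1] t 4.5
```

View pics/w2.png

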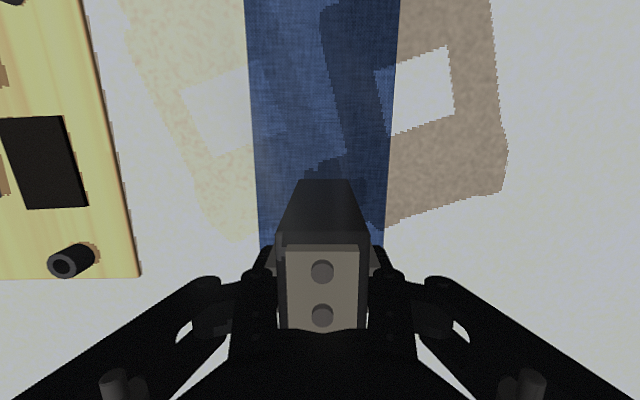

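The transformer is held upright over the mat (top strip at about (322,290)), and its empty base shows at (45,165). I'll lower it and release.

>>> {"fn": "apply_moves", "kwargs": {
  "turn": [
    [0, 0, 0],
    [0, 0, 0],
    [0, 0, 0],
    [0, 0, 0],
    [0, 0, 0],
    [0, 0, 0],
    [0, 0, 0]
  ],
  "offset": [
    [0, 0, 0.03],
    [0, -0.003, 0.06],
    [0, -0.004, 0.075],
    [0, -0.004, 0.083],
    [0, -0.004, 0.086],
    [0, -0.004, 0.086],
    [0, -0.004, 0.086]
  ],
  "fingers": [0.2, 0.2, 0.2, 0.2, 0.2, 0.2, 0.2]
}}

```text
t: 5.25
eef_pos: [589.6, 328.3, 55.9]
eef_rot: [-0.032, 0.999, 0.0, 0.001]
wrist_force: [0.1, -0.3, -5.3]
opening: 35.2
gripper_force: 51.2
```

>>> {"fn": "apply_moves", "kwargs": {
  "turn": [
    [0, 0, 0],
    [0, 0, 0],
    [0, 0, 0],
    [0, 0, 0],
    [0, 0, 0],
    [0, 0, 0],
    [0, 0, 0],
    [0, 0, 0],
    [0, 0, 0]
  ],
  "offset": [
    [0, 0, 0],
    [0, 0, 0],
    [0, 0, 0],
    [0, 0, 0],
    [0, 0, -0.03],
    [0, 0, -0.08],
    [0, 0, -0.15],
    [0, 0, -0.15],
    [0, 0, -0.15]
  ],
  "fingers": [0.6, 0.8, 1, 1, 1, 1, 1, 1, 1]
}}

```text
t: 6.15
eef_pos: [590.6, 329.0, 149.7]
eef_rot: [-0.032, 0.999, 0.001, 0.003]
wrist_force: [0.7, -0.4, -0.5]
opening: 85.9
gripper_force: 0.0
```

```bash
python3 - <<'E'
from h import *
go(496.5,27.2,150,93.7);go(496.5,27.2,62,93.7)
im,d,P,o,ray=shot("top","t1")
hi=(P[...,2]>95)&(P[...,2]<135)&(d>0);hi[:150]=0;hi[260:]=0
n,l,s,c=cv2.connectedComponentsWithStats(hi.astype(np.uint8))
for k in range(1,n):
    if s[k,4]>100: q=P[l==k];print(s[k],"z",np.percentile(q[:,2],[10,50,95]).round(1),rect(q[:,:2]))
E
```

```text
offset [0.1891, -0.4917, -0.0025] turn [0.004, 0.011, 0.0] dist 316 from [590.6, 329.0, 149.7] t 6.15
offset [0.1899, -0.492, 0.1442] turn [0.004, 0.011, 0.0] dist 328 from [590.6, 329.0, 149.7] t 6.15
[155 156  18  28 425] z [101.4 108.5 112.4] (array([587.4, 327.6]), 56.2, 35.6, 1.0)
[320 162  24  25 453] z [109.8 113.1 120.4] (array([579. , -30.6]), 49.2, 47.5, 43.9)
[292 200  24  25 560] z [109.5 112.  119.9] (array([497.9,  27.2]), 48.4, 47.8, 3.1)
```

>>> {"fn": "apply_moves", "kwargs": {
  "turn": [
    [0, 0, 0],
    [0, 0, 0],
    [0, 0, 0],
    [0, 0, 0],
    [0, 0, 0],
    [0, 0, 0],
    [0, 0, 0],
    [0, 0, 0],
    [0, 0, 0],
    [0, 0, 0],
    [0, 0, 0],
    [0, 0, 0]
  ],
  "offset": [
    [0.02, -0.06, 0],
    [0.05, -0.13, 0],
    [0.08, -0.2, 0],
    [0.11, -0.27, 0],
    [0.14, -0.34, 0],
    [0.17, -0.42, 0],
    [0.185, -0.47, 0],
    [0.189, -0.492, 0],
    [0.189, -0.492, 0.04],
    [0.189, -0.492, 0.09],
    [0.189, -0.492, 0.13],
    [0.189, -0.492, 0.144]
  ],
  "fingers": [1, 1, 1, 1, 1, 1, 1, 1, 1, 1, 1, 1]
}}

```text
t: 7.4
eef_pos: [492.4, 27.2, 55.6]
eef_rot: [-0.033, 0.999, 0.001, -0.003]
wrist_force: [-0.9, -0.1, -0.6]
opening: 85.5
gripper_force: 0.0
```

>>> {"fn": "apply_moves", "kwargs": {
  "turn": [
    [0, 0, 0],
    [0, 0, 0],
    [0, 0, 0],
    [0, 0, 0],
    [0, 0, 0],
    [0, 0, 0]
  ],
  "offset": [
    [0, 0, 0],
    [0, 0, 0],
    [0, 0, 0],
    [0, 0, 0],
    [0, 0, 0],
    [0, 0, 0]
  ],
  "fingers": [1, 0.6, 0.4, 0.3, 0.3, 0.3],
  "newtons": 50
}}

```text
t: 8.0
eef_pos: [496.4, 26.4, 61.1]
eef_rot: [-0.032, 0.999, -0.0, 0.002]
wrist_force: [-0.3, 1.2, 6.1]
opening: 47.6
gripper_force: 52.9
```

```bash
python3 -c "
from h import *
go(426,321,56,93.7)"
```

```text
offset [0.0854, 0.4975, 0.0081] turn [-0.0, 0.006, 0.0] dist 303 from [496.4, 26.4, 61.1] t 8.0
```

>>> {"fn": "apply_moves", "kwargs": {
  "turn": [
    [0, 0, 0],
    [0, 0, 0],
    [0, 0, 0],
    [0, 0, 0],
    [0, 0, 0],
    [0, 0, 0],
    [0, 0, 0],
    [0, 0, 0],
    [0, 0, 0],
    [0, 0, 0],
    [0, 0, 0],
    [0, 0, 0]
  ],
  "offset": [
    [0, 0, -0.01],
    [0, 0.005, -0.03],
    [0.005, 0.03, -0.05],
    [0.015, 0.08, -0.06],
    [0.025, 0.14, -0.06],
    [0.035, 0.2, -0.06],
    [0.045, 0.26, -0.06],
    [0.055, 0.32, -0.06],
    [0.065, 0.38, -0.06],
    [0.075, 0.44, -0.06],
    [0.083, 0.48, -0.06],
    [0.085, 0.4975, -0.05]
  ],
  "fingers": [0.3, 0.3, 0.3, 0.3, 0.3, 0.3, 0.3, 0.3, 0.3, 0.3, 0.3, 0.3]
}}

```text
t: 9.2
eef_pos: [424.0, 324.0, 90.8]
eef_rot: [-0.034, 0.999, 0.001, 0.001]
wrist_force: [0.1, -0.6, -3.0]
opening: 47.6
gripper_force: 52.6
```

```bash
python3 -c "
from h import *
go(426,321,54,93.7)"
```

```text
offset [-0.0029, -0.0053, 0.0614] turn [0.003, 0.003, 0.007] dist 37 from [424.0, 324.0, 90.8] t 9.2
```

>>> {"fn": "apply_moves", "kwargs": {
  "turn": [
    [0, 0, 0],
    [0, 0, 0],
    [0, 0, 0],
    [0, 0, 0],
    [0, 0, 0],
    [0, 0, 0]
  ],
  "offset": [
    [0, 0, 0.02],
    [0, 0, 0.04],
    [0, 0, 0.053],
    [0, 0, 0.06],
    [0, 0, 0.061],
    [0, 0, 0.061]
  ],
  "fingers": [0.3, 0.3, 0.3, 0.3, 0.3, 0.3]
}}

```text
t: 9.8
eef_pos: [425.1, 319.9, 53.2]
eef_rot: [-0.032, 1.0, -0.001, -0.001]
wrist_force: [-3.3, -2.8, 3.1]
opening: 47.3
gripper_force: 53.4
```

>>> {"fn": "apply_moves", "kwargs": {
  "turn": [
    [0, 0, 0],
    [0, 0, 0],
    [0, 0, 0],
    [0, 0, 0],
    [0, 0, 0],
    [0, 0, 0],
    [0, 0, 0],
    [0, 0, 0],
    [0, 0, 0]
  ],
  "offset": [
    [0, 0, 0],
    [0, 0, 0],
    [0, 0, 0],
    [0, 0, 0],
    [0, 0, -0.03],
    [0, 0, -0.08],
    [0, 0, -0.15],
    [0, 0, -0.155],
    [0, 0, -0.155]
  ],
  "fingers": [0.6, 0.8, 1, 1, 1, 1, 1, 1, 1]
}}

```text
t: 10.7
eef_pos: [426.0, 321.6, 147.8]
eef_rot: [-0.032, 0.999, 0.001, 0.002]
wrist_force: [-0.2, -0.7, -0.8]
opening: 85.4
gripper_force: 0.0
```

```bash
python3 - <<'E'
from h import *
go(579,-30.8,150,93.7);go(579,-30.8,62,93.7)
E
```

```text
offset [-0.2164, -0.6027, -0.0039] turn [0.004, 0.008, 0.0] dist 384 from [426.0, 321.6, 147.8] t 10.7
offset [-0.2159, -0.6029, 0.1428] turn [0.004, 0.008, 0.0] dist 394 from [426.0, 321.6, 147.8] t 10.7
```

>>> {"fn": "apply_moves", "kwargs": {
  "turn": [
    [0, 0, 0],
    [0, 0, 0],
    [0, 0, 0],
    [0, 0, 0],
    [0, 0, 0],
    [0, 0, 0],
    [0, 0, 0],
    [0, 0, 0],
    [0, 0, 0],
    [0, 0, 0],
    [0, 0, 0]
  ],
  "offset": [
    [-0.02, -0.06, 0],
    [-0.045, -0.13, 0],
    [-0.07, -0.2, 0],
    [-0.095, -0.27, 0],
    [-0.12, -0.34, 0],
    [-0.145, -0.41, 0],
    [-0.17, -0.48, 0],
    [-0.2, -0.55, 0],
    [-0.213, -0.59, 0],
    [-0.216, -0.6027, 0],
    [-0.216, -0.6027, 0]
  ],
  "fingers": [1, 1, 1, 1, 1, 1, 1, 1, 1, 1, 1]
}}

```text
t: 11.8
eef_pos: [576.8, -32.0, 143.9]
eef_rot: [-0.032, 1.0, 0.0, -0.001]
wrist_force: [-0.4, 0.6, -0.1]
opening: 85.4
gripper_force: 0.0
```

```bash
python3 - <<'E'
from h import *
go(579,-30.8,62,93.7)
E
```

```text
offset [-0.0043, 0.0016, 0.1366] turn [0.002, -0.006, -0.003] dist 82 from [576.8, -32.0, 143.9] t 11.8
```

>>> {"fn": "apply_moves", "kwargs": {
  "turn": [
    [0, 0, 0],
    [0, 0, 0],
    [0, 0, 0],
    [0, 0, 0],
    [0, 0, 0],
    [0, 0, 0],
    [0, 0, 0],
    [0, 0, 0],
    [0, 0, 0],
    [0, 0, 0],
    [0, 0, 0],
    [0, 0, 0]
  ],
  "offset": [
    [0, 0, 0.03],
    [0, 0, 0.07],
    [0, 0, 0.11],
    [0, 0, 0.135],
    [0, 0, 0.141],
    [0, 0, 0.141],
    [0, 0, 0.141],
    [0, 0, 0.141],
    [0, 0, 0.141],
    [0, 0, 0.141],
    [0, 0, 0.141],
    [0, 0, 0.141]
  ],
  "fingers": [1, 1, 1, 1, 1, 1, 0.6, 0.4, 0.3, 0.3, 0.3, 0.3],
  "newtons": 50
}}

```text
t: 13.0
eef_pos: [578.8, -31.9, 62.8]
eef_rot: [-0.032, 0.999, -0.0, 0.001]
wrist_force: [-0.4, -0.3, 6.1]
opening: 49.2
gripper_force: 52.3
```

```bash
python3 -c "
from h import *
go(507,326,56,93.7)"
```

```text
offset [0.0809, 0.603, 0.0107] turn [-0.001, 0.005, -0.0] dist 365 from [578.8, -31.9, 62.8] t 13.0
```

>>> {"fn": "apply_moves", "kwargs": {
  "turn": [
    [0, 0, 0],
    [0, 0, 0],
    [0, 0, 0],
    [0, 0, 0],
    [0, 0, 0],
    [0, 0, 0],
    [0, 0, 0],
    [0, 0, 0],
    [0, 0, 0],
    [0, 0, 0],
    [0, 0, 0],
    [0, 0, 0]
  ],
  "offset": [
    [0, 0, -0.015],
    [0, 0, -0.045],
    [0, 0, -0.08],
    [0.003, 0.015, -0.11],
    [0.01, 0.05, -0.12],
    [0.02, 0.1, -0.12],
    [0.03, 0.16, -0.12],
    [0.04, 0.22, -0.12],
    [0.05, 0.29, -0.12],
    [0.06, 0.36, -0.12],
    [0.07, 0.43, -0.12],
    [0.077, 0.49, -0.12]
  ],
  "fingers": [0.3, 0.3, 0.3, 0.3, 0.3, 0.3, 0.3, 0.3, 0.3, 0.3, 0.3, 0.3]
}}

```text
t: 14.2
eef_pos: [510.5, 260.5, 132.0]
eef_rot: [-0.033, 0.999, -0.0, -0.001]
wrist_force: [0.4, -0.2, -3.8]
opening: 48.7
gripper_force: 52.5
```

```bash
python3 -c "
from h import *
go(507,326,55,93.7)"
```

```text
offset [-0.0016, 0.1094, 0.1284] turn [-0.001, -0.005, 0.002] dist 101 from [510.5, 260.5, 132.0] t 14.2
```

>>> {"fn": "apply_moves", "kwargs": {
  "turn": [
    [0, 0, 0],
    [0, 0, 0],
    [0, 0, 0],
    [0, 0, 0],
    [0, 0, 0],
    [0, 0, 0],
    [0, 0, 0],
    [0, 0, 0],
    [0, 0, 0],
    [0, 0, 0],
    [0, 0, 0],
    [0, 0, 0]
  ],
  "offset": [
    [0, 0.05, 0],
    [0, 0.09, 0],
    [0, 0.109, 0],
    [0, 0.109, 0.01],
    [0, 0.109, 0.03],
    [0, 0.109, 0.06],
    [0, 0.109, 0.09],
    [0, 0.109, 0.11],
    [0, 0.109, 0.122],
    [0, 0.109, 0.127],
    [0, 0.109, 0.129],
    [0, 0.109, 0.129]
  ],
  "fingers": [0.3, 0.3, 0.3, 0.3, 0.3, 0.3, 0.3, 0.3, 0.3, 0.3, 0.3, 0.3]
}}

```text
t: 15.4
eef_pos: [508.8, 324.3, 56.5]
eef_rot: [-0.032, 0.999, 0.0, 0.001]
wrist_force: [0.5, -0.3, -3.1]
opening: 49.0
gripper_force: 52.7
```

>>> {"fn": "apply_moves", "kwargs": {
  "turn": [
    [0, 0, 0],
    [0, 0, 0],
    [0, 0, 0],
    [0, 0, 0],
    [0, 0, 0],
    [0, 0, 0],
    [0, 0, 0],
    [0, 0, 0],
    [0, 0, 0],
    [0, 0, 0]
  ],
  "offset": [
    [0, 0, 0],
    [0, 0, 0],
    [0, 0, 0],
    [0, 0, 0],
    [0, 0, -0.03],
    [0, 0, -0.08],
    [0, 0, -0.15],
    [0, 0, -0.17],
    [0, 0, -0.17],
    [0, 0, -0.17]
  ],
  "fingers": [0.6, 0.8, 1, 1, 1, 1, 1, 1, 1, 1]
}}

```text
t: 16.4
eef_pos: [507.7, 323.9, 156.7]
eef_rot: [-0.032, 0.999, -0.0, -0.001]
wrist_force: [-0.3, 0.0, -0.6]
opening: 85.2
gripper_force: 0.0
```

```bash
python3 - <<'E'
from h import *
go(500,0,260,93.7)
im,d,P,o,ray=shot("top","t2")
hi=(P[...,2]>95)&(P[...,2]<135)&(d>0);hi[:150]=0;hi[260:]=0
n,l,s,c=cv2.connectedComponentsWithStats(hi.astype(np.uint8))
for k in range(1,n):
    if s[k,4]>100: q=P[l==k];print(s[k],"z",np.percentile(q[:,2],[10,50,95]).round(1),rect(q[:,:2]))
at=(P[...,2]>33)&(P[...,2]<50);at[:135]=0;at[255:]=0;at[:,:245]=0;at[:,365:]=0
q=P[at];print("att",rect(q[:,:2]),np.median(q[:,2]),len(q))
# dark bases on board
m=(cv2.cvtColor(im,cv2.COLOR_BGR2GRAY)<45);m[:135]=0;m[255:]=0;m[:,:245]=0;m[:,365:]=0
Q=plane(o,ray,11)
n,l,s,c=cv2.connectedComponentsWithStats(m.astype(np.uint8))
for k in range(1,n):
    if s[k,4]>100: print("base",s[k],rect(Q[l==k][:,:2]),Q[l==k].mean(0).round(1),np.median(P[l==k][:,2]).round(1))
E
```

```text
offset [0.048, -0.538, -0.1718] turn [-0.001, -0.002, 0.0] dist 340 from [507.7, 323.9, 156.7] t 16.4
[155 155  18  28 431] z [101.3 108.6 112.2] (array([590.2, 328.4]), 60.6, 35.4, 4.1)
[150 200  25  18 316] z [101.6 105.3 113.3] (array([502.1, 324.4]), 49.7, 33.5, 88.3)
[149 233  25  25 576] z [101.7 104.5 112.3] (array([427.9, 319.7]), 49.4, 48.8, -84.8)
att (array([578.8,  31.1]), 57.5, 35.3, 4.0) 40.10747255638819 379
base [267 171  22  33 628] (array([572.5,  92.7]), 74.4, 48.3, 6.9) [572.2  92.5  11. ] 11.1
base [317 171  27  26 529] (array([580.2, -31.5]), 61.3, 60.9, -45.8) [580.5 -31.6  11. ] 11.3
base [292 206  27  27 680] (array([496.2,  26.4]), 60.8, 60.4, 1.1) [496.1  26.2  11. ] 11.1
```

View pics/t2.png

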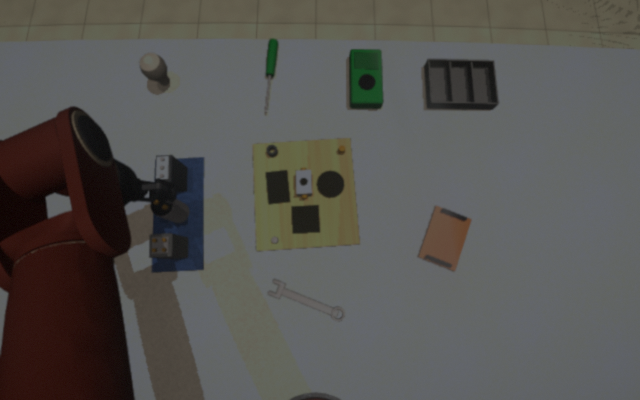

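All three tall units stand on the mat at about (165,170), (160,205) and (163,246). The attenuator is untouched at (304,182), and the three black bases are bare. Now the attenuator.

```bash
python3 - <<'E'
from h import *
go(577.5,31.2,80,93.7)
im,d,P,o,ray=shot("top")
hsv=cv2.cvtColor(im,cv2.COLOR_BGR2HSV)
r=np.zeros(d.shape,bool);r[195:280,405:485]=1
m=(cv2.inRange(hsv,(0,80,0),(25,255,255))>0)&r
Q=plane(o,ray,8);print("plate",m.sum(),rect(Q[m][:,:2]))
b=r&(cv2.cvtColor(im,cv2.COLOR_BGR2GRAY)<50);Q=plane(o,ray,20)
n,l,s,c=cv2.connectedComponentsWithStats(b.astype(np.uint8))
cs=[]
for k in range(1,n):
    if s[k,4]>15: print("stop",s[k],rect(Q[l==k][:,:2]));cs.append(np.array(rect(Q[l==k][:,:2])[0]))
if len(cs)==2: print("mid",sum(cs)/2,np.degrees(np.arctan2(*(cs[0]-cs[1])[::-1])))
h=r&(P[...,2]>5)&(P[...,2]<30);print("depth",rect(P[h][:,:2]))
E
```

```text
offset [-0.0858, -0.4938, 0.1265] turn [-0.002, -0.006, 0.0] dist 310 from [507.2, 323.6, 155.7] t 16.45
plate 1792 (array([ 455.7, -299.8]), 127.5, 88.4, -21.6)
stop [452 213  14   8  46] (array([ 503.5, -329.6]), 32.8, 8.0, 68.1)
depth (array([ 445.4, -277.1]), 164.6, 124.0, -21.6)
```

>>> {"fn": "apply_moves", "kwargs": {
  "turn": [
    [0, 0, 0],
    [0, 0, 0],
    [0, 0, 0],
    [0, 0, 0],
    [0, 0, 0],
    [0, 0, 0],
    [0, 0, 0],
    [0, 0, 0],
    [0, 0, 0],
    [0, 0, 0],
    [0, 0, 0],
    [0, 0, 0]
  ],
  "offset": [
    [-0.01, -0.06, 0],
    [-0.025, -0.13, 0],
    [-0.035, -0.2, 0],
    [-0.05, -0.27, 0],
    [-0.06, -0.34, 0],
    [-0.075, -0.41, 0],
    [-0.083, -0.46, 0.02],
    [-0.086, -0.488, 0.06],
    [-0.086, -0.494, 0.1],
    [-0.086, -0.494, 0.12],
    [-0.086, -0.494, 0.127],
    [-0.086, -0.494, 0.127]
  ],
  "fingers": [1, 1, 1, 1, 1, 1, 1, 1, 1, 1, 1, 1]
}}

```text
t: 17.7
eef_pos: [578.2, 32.2, 80.6]
eef_rot: [-0.033, 0.999, 0.0, -0.001]
wrist_force: [-1.0, 0.6, -0.2]
opening: 85.2
gripper_force: 0.0
```

```bash
python3 - <<'E'
from h import *
im,d,P,o,ray=shot("wrist","w3")
go(577.5,31.2,10,93.7)
m=(P[...,2]>33)&(P[...,2]<50)&(d>0)&(abs(P[...,0]-577)<60)&(abs(P[...,1]-31)<40)&(im.min(2)>70)
print(m.sum(),rect(P[m][:,:2]))
E
```

```text
offset [0.0026, -0.0016, 0.1196] turn [0.0, 0.0, 0.002] dist 72 from [579.0, 32.3, 81.8] t 17.75
3295 (array([577.2,  31.3]), 56.0, 35.8, 2.2)
```

View pics/w3.png

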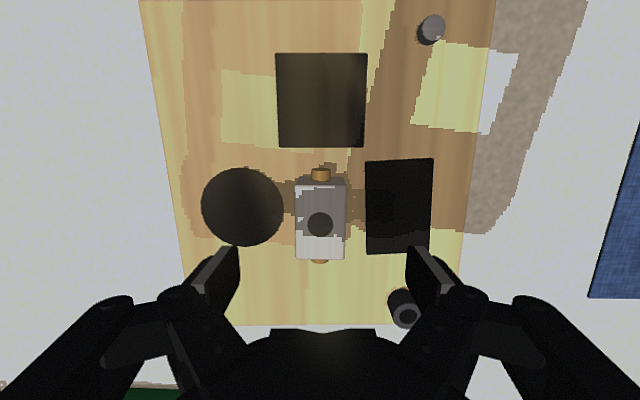

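The attenuator, dot at (320,224), is centred between the open fingers, with bare bases on both sides. I'll descend slowly and grip.

>>> {"fn": "apply_moves", "kwargs": {
  "turn": [
    [0, 0, 0],
    [0, 0, 0],
    [0, 0, 0],
    [0, 0, 0],
    [0, 0, 0],
    [0, 0, 0],
    [0, 0, 0],
    [0, 0, 0],
    [0, 0, 0],
    [0, 0, 0],
    [0, 0, 0],
    [0, 0, 0]
  ],
  "offset": [
    [0.002, -0.001, 0.03],
    [0.002, -0.001, 0.06],
    [0.002, -0.001, 0.085],
    [0.002, -0.001, 0.102],
    [0.002, -0.001, 0.112],
    [0.002, -0.001, 0.117],
    [0.002, -0.001, 0.119],
    [0.002, -0.001, 0.119],
    [0.002, -0.001, 0.119],
    [0.002, -0.001, 0.119],
    [0.002, -0.001, 0.119],
    [0.002, -0.001, 0.119]
  ],
  "fingers": [1, 1, 1, 1, 1, 1, 1, 0.6, 0.4, 0.2, 0.2, 0.2],
  "newtons": 40
}}

```text
t: 18.95
eef_pos: [578.3, 30.9, 10.9]
eef_rot: [-0.032, 0.999, -0.0, 0.001]
wrist_force: [0.6, -0.4, 2.7]
opening: 35.0
gripper_force: 42.2
```

>>> {"fn": "apply_moves", "kwargs": {
  "turn": [
    [0, 0, 0],
    [0, 0, 0],
    [0, 0, 0],
    [0, 0, 0],
    [0, 0, 0],
    [0, 0, 0]
  ],
  "offset": [
    [0, 0, 0],
    [0, 0, 0],
    [0, 0, -0.04],
    [0, 0, -0.1],
    [0, 0, -0.14],
    [0, 0, -0.14]
  ],
  "fingers": [0.2, 0.2, 0.2, 0.2, 0.2, 0.2]
}}

```text
t: 19.55
eef_pos: [580.0, 31.0, 97.5]
eef_rot: [-0.032, 0.999, -0.0, 0.003]
wrist_force: [0.4, 0.0, -2.3]
opening: 35.1
gripper_force: 41.8
```

```bash
python3 -c "
from h import *
go(455.7,-299.8,95,68.4)"
```

```text
offset [0.2424, -0.5368, 0.003] turn [0.002, 0.013, 0.884] dist 353 from [580.0, 31.0, 97.5] t 19.55
```

>>> {"fn": "apply_moves", "kwargs": {
  "turn": [
    [0, 0, 0.05],
    [0, 0, 0.15],
    [0, 0, 0.25],
    [0, 0, 0.35],
    [0, 0, 0.45],
    [0, 0, 0.55],
    [0, 0, 0.65],
    [0, 0, 0.75],
    [0, 0, 0.85],
    [0, 0, 0.884],
    [0, 0, 0.884],
    [0, 0, 0.884]
  ],
  "offset": [
    [0.01, -0.03, 0],
    [0.035, -0.08, 0],
    [0.06, -0.14, 0],
    [0.09, -0.2, 0],
    [0.12, -0.26, 0],
    [0.15, -0.32, 0],
    [0.175, -0.38, 0],
    [0.2, -0.44, 0],
    [0.22, -0.49, 0],
    [0.235, -0.525, 0],
    [0.242, -0.537, 0],
    [0.242, -0.537, 0]
  ],
  "fingers": [0.2, 0.2, 0.2, 0.2, 0.2, 0.2, 0.2, 0.2, 0.2, 0.2, 0.2, 0.2]
}}

```text
t: 20.75
eef_pos: [452.3, -299.6, 92.0]
eef_rot: [0.188, 0.982, 0.001, -0.002]
wrist_force: [-0.1, -0.1, -3.5]
opening: 35.5
gripper_force: 41.6
```

```bash
python3 - <<'E'
from h import *
im,d,P,o,ray=shot("wrist","w4")
go(455.7,-299.8,30,68.4)
hsv=cv2.cvtColor(im,cv2.COLOR_BGR2HSV)
m=(cv2.inRange(hsv,(0,100,40),(22,255,255))>0)&(P[...,2]>3)&(P[...,2]<14)
Q=plane(o,ray,8);print("plate",m.sum(),rect(Q[m][:,:2]))
a=(P[...,2]>70)&(P[...,2]<150)&(im.min(2)>60)
print("att held",a.sum(),rect(P[a][:,:2]),np.median(P[a][:,2]))
E
```

```text
offset [-0.0054, 0.0002, 0.1038] turn [0.003, -0.006, -0.002] dist 62 from [452.8, -298.9, 92.3] t 20.8
plate 8937 (array([ 534.6, -201.6]), 321.3, 260.8, 78.5)
att held 7811 (array([ 452.1, -300. ]), 103.1, 65.6, 43.9) 120.5882686759402
```

View pics/w4.png

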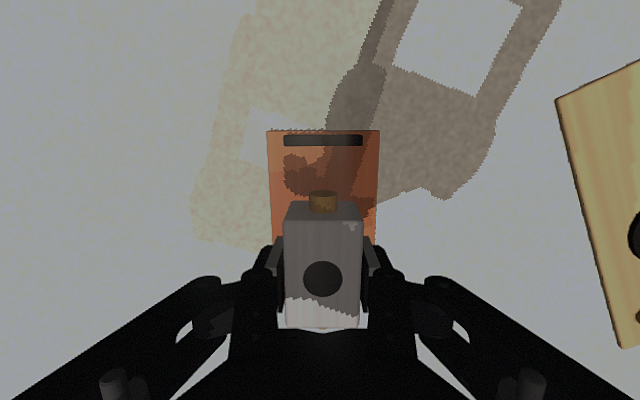

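The attenuator, dot at (322,279), is held level over the cradle. The plate's near corners are at about (267,130) and (380,130). I'll check the plate centre from those.

```bash
python3 - <<'E'
from h import *
im,d,P,o,ray=shot("wrist")
hsv=cv2.cvtColor(im,cv2.COLOR_BGR2HSV)
m=cv2.inRange(hsv,(0,100,40),(22,255,255));m[:125]=0;m[185:]=0;m[:,:250]=0;m[:,395:]=0
m=cv2.morphologyEx(m,cv2.MORPH_OPEN,np.ones((3,3)))>0
for v in (140,160,175):
    u=np.where(m[v])[0];print(v,u[0],u[-1])
Q=plane(o,ray,8);u=np.where(m[160])[0]
top=[np.where(m[:,c])[0][0] for c in (275,370)];print(top)
A=Q[top[0],275];B=Q[top[1],370];L=Q[160,u[0]];Rr=Q[160,u[-1]]
ang=np.degrees(np.arctan2(*(A-B)[:2][::-1]));print("edge angle",ang)
e=(A-B)[:2]/np.linalg.norm((A-B)[:2]);n=np.array([-e[1],e[0]]);
if n[0]<0:n=-n
edge=(A+B)[:2]/2;w=(L+Rr)[:2]/2
c=edge+e*np.dot(w-edge,e)+65*n;print("centre",c.round(1),"width",np.linalg.norm(L-Rr).round(1),"x dir",np.degrees(np.arctan2(n[1],n[0])).round(1))
go(455.7,-299.8,30,68.4)
E
```

```text
140 266 377
160 267 376
175 268 375
[np.int64(131), np.int64(130)]
edge angle -111.08349494192616
centre [ 454.6 -299.4] width 88.2 x dir -21.1
offset [-0.0048, -0.0006, 0.1045] turn [0.003, -0.004, 0.0] dist 63 from [453.2, -298.6, 92.7] t 20.85
```

>>> {"fn": "apply_moves", "kwargs": {
  "turn": [
    [0, 0, 0],
    [0, 0, 0],
    [0, 0, 0],
    [0, 0, 0],
    [0, 0, 0],
    [0, 0, 0],
    [0, 0, 0],
    [0, 0, 0]
  ],
  "offset": [
    [-0.003, 0, 0.03],
    [-0.005, 0, 0.06],
    [-0.005, 0, 0.09],
    [-0.005, 0, 0.11],
    [-0.005, 0, 0.12],
    [-0.005, 0, 0.127],
    [-0.005, 0, 0.13],
    [-0.005, 0, 0.13]
  ],
  "fingers": [0.2, 0.2, 0.2, 0.2, 0.2, 0.2, 0.2, 0.2]
}}

```text
t: 21.65
eef_pos: [456.8, -301.2, 16.7]
eef_rot: [0.187, 0.982, -0.0, 0.0]
wrist_force: [-0.1, -0.4, -2.0]
opening: 35.8
gripper_force: 41.7
```

>>> {"fn": "apply_moves", "kwargs": {
  "turn": [
    [0, 0, 0],
    [0, 0, 0]
  ],
  "offset": [
    [0, 0, 0.001],
    [0, 0, 0.001]
  ],
  "fingers": [0.2, 0.2]
}}

```text
t: 21.85
eef_pos: [456.8, -301.4, 16.2]
eef_rot: [0.188, 0.982, -0.0, 0.0]
wrist_force: [0.2, -0.2, -2.9]
opening: 35.3
gripper_force: 41.7
```

>>> {"fn": "apply_moves", "kwargs": {
  "turn": [
    [0, 0, 0],
    [0, 0, 0],
    [0, 0, 0]
  ],
  "offset": [
    [0, 0.001, 0.003],
    [0, 0.001, 0.005],
    [0, 0.001, 0.005]
  ],
  "fingers": [0.2, 0.2, 0.2]
}}

```text
t: 22.15
eef_pos: [456.8, -300.6, 12.9]
eef_rot: [0.188, 0.982, -0.0, 0.0]
wrist_force: [-0.4, 0.2, -1.1]
opening: 35.2
gripper_force: 41.9
```

>>> {"fn": "apply_moves", "kwargs": {
  "turn": [
    [0, 0, 0],
    [0, 0, 0],
    [0, 0, 0],
    [0, 0, 0],
    [0, 0, 0],
    [0, 0, 0],
    [0, 0, 0],
    [0, 0, 0],
    [0, 0, 0],
    [0, 0, 0]
  ],
  "offset": [
    [0, 0, 0],
    [0, 0, 0],
    [0, 0, 0],
    [0, 0, 0],
    [0, 0, -0.02],
    [0, 0, -0.06],
    [0, 0, -0.12],
    [0, 0, -0.18],
    [0, 0, -0.2],
    [0, 0, -0.2]
  ],
  "fingers": [0.5, 0.7, 0.8, 1, 1, 1, 1, 1, 1, 1]
}}

```text
t: 23.15
eef_pos: [458.2, -301.7, 136.0]
eef_rot: [0.188, 0.982, -0.002, 0.003]
wrist_force: [-0.1, -1.0, 0.5]
opening: 85.5
gripper_force: 0.0
```

```bash
python3 - <<'E'
from h import *
im,d,P,o,ray=shot("wrist","w5")
a=(P[...,2]>35)&(P[...,2]<50)&(im.min(2)>60)&(abs(P[...,0]-455)<50)&(abs(P[...,1]+300)<45)
print("att",a.sum(),rect(P[a][:,:2]),np.median(P[a][:,2]))
hsv=cv2.cvtColor(im,cv2.COLOR_BGR2HSV)
m=(cv2.inRange(hsv,(0,100,40),(14,255,255))>0)&(P[...,2]>4)&(P[...,2]<14)&(abs(P[...,0]-455)<90)&(abs(P[...,1]+300)<80)
Q=plane(o,ray,8);print("plate",m.sum(),rect(Q[m][:,:2]))
go(572.8,100,150,97.5);go(590,330,150,93.7)
E
```

```text
att 2100 (array([ 456.3, -300. ]), 55.7, 35.7, -21.7) 41.43643289531768
plate 7297 (array([ 453.5, -299. ]), 128.0, 89.2, -21.6)
offset [0.0666, 0.692, -0.0281] turn [-0.002, 0.003, -1.016] dist 417 from [457.0, -300.7, 133.5] t 23.2
offset [0.1812, 1.0589, -0.0286] turn [-0.002, 0.003, -0.884] dist 645 from [457.0, -300.7, 133.5] t 23.2
```

View pics/w5.png

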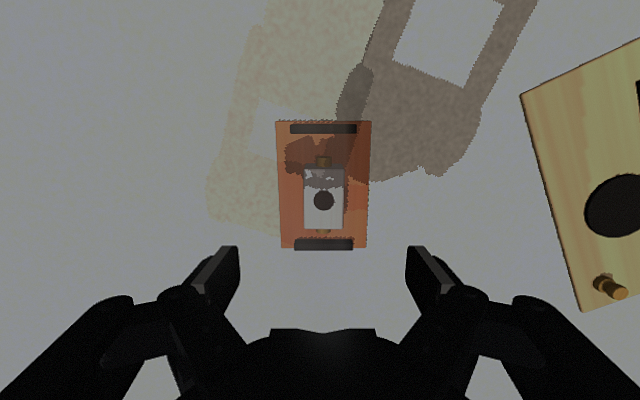

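The attenuator lies flat in the cradle, about 3 mm from centre and parallel to the stop line (dot at (323,200), stops at rows 128 and 244). Now the tall units go back, starting with the filter.

```bash
python3 - <<'E'
from h import *
go(427,320.5,160,93.7)
E
```

```text
offset [0.4279, 0.9441, -0.0456] turn [-0.002, 0.003, -0.884] dist 623 from [457.0, -300.7, 133.5] t 23.2
```

>>> {"fn": "apply_moves", "kwargs": {
  "turn": [
    [0, 0, -0.05],
    [0, 0, -0.1],
    [0, 0, -0.2],
    [0, 0, -0.3],
    [0, 0, -0.4],
    [0, 0, -0.5],
    [0, 0, -0.6],
    [0, 0, -0.7],
    [0, 0, -0.8],
    [0, 0, -0.884],
    [0, 0, -0.884],
    [0, 0, -0.884]
  ],
  "offset": [
    [0.015, 0.03, -0.04],
    [0.04, 0.09, -0.05],
    [0.07, 0.16, -0.05],
    [0.1, 0.23, -0.05],
    [0.135, 0.3, -0.05],
    [0.17, 0.37, -0.05],
    [0.2, 0.44, -0.05],
    [0.23, 0.51, -0.05],
    [0.26, 0.58, -0.05],
    [0.3, 0.66, -0.05],
    [0.33, 0.73, -0.05],
    [0.36, 0.8, -0.05]
  ],
  "fingers": [1, 1, 1, 1, 1, 1, 1, 1, 1, 1, 1, 1]
}}

```text
t: 24.4
eef_pos: [430.8, 227.1, 160.0]
eef_rot: [-0.033, 0.999, -0.001, -0.002]
wrist_force: [0.5, -0.5, -0.2]
opening: 85.5
gripper_force: 0.0
```

```bash
python3 - <<'E'
from h import *
go(427,320.5,160,93.7);go(427,320.5,55,93.7)
E
```

```text
offset [-0.0039, 0.1558, -0.0002] turn [-0.002, -0.008, 0.002] dist 93 from [430.8, 227.1, 160.0] t 24.4
offset [-0.0046, 0.156, 0.1748] turn [-0.002, -0.008, 0.002] dist 141 from [430.8, 227.1, 160.0] t 24.4
```

>>> {"fn": "apply_moves", "kwargs": {
  "turn": [
    [0, 0, 0],
    [0, 0, 0],
    [0, 0, 0],
    [0, 0, 0],
    [0, 0, 0]
  ],
  "offset": [
    [-0.002, 0.07, 0],
    [-0.004, 0.12, 0],
    [-0.004, 0.145, 0],
    [-0.004, 0.15, 0],
    [-0.004, 0.15, 0]
  ],
  "fingers": [1, 1, 1, 1, 1]
}}

```text
t: 24.9
eef_pos: [428.8, 314.5, 161.3]
eef_rot: [-0.032, 0.999, -0.001, -0.001]
wrist_force: [0.3, -0.3, 0.8]
opening: 85.3
gripper_force: 0.0
```

```bash
python3 - <<'E'
from h import *
go(427,320.5,55,93.7)
im,d,P,o,ray=shot("wrist","w6")
hi=((P[...,2]>93)&(P[...,2]<125)&(d>0))&(P[...,1]>285)&(P[...,1]<365)&(im.max(2)>40)
n,l,s,c=cv2.connectedComponentsWithStats(hi.astype(np.uint8))
for k in range(1,n):
    if s[k,4]>200: q=P[l==k];print(s[k],"z",np.percentile(q[:,2],[10,50,95]).round(1),rect(q[:,:2]))
E
```

```text
offset [0.0019, 0.0104, 0.1771] turn [-0.003, -0.004, 0.0] dist 106 from [428.8, 314.5, 161.3] t 24.9
[ 299  180   64   62 3829] z [101.7 103.7 111.6] (array([425.1, 320.6]), 48.1, 48.0, -86.1)
[299 276  59  38 533] z [ 94.7 100.7 103.7] (array([498.8, 323.8]), 49.2, 30.4, -84.4)
```

View pics/w6.png

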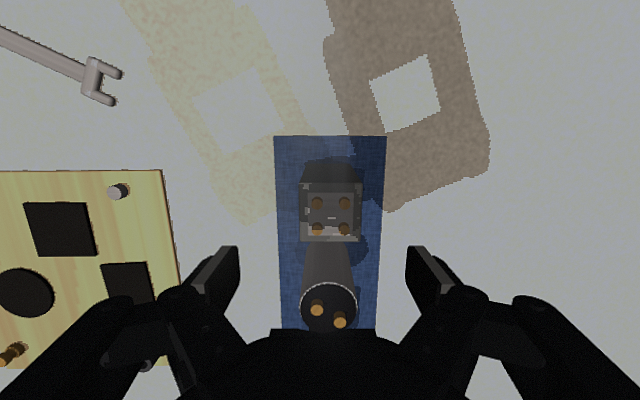

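The filter (studs around (330,215)) and the capacitor (at (328,305)) stand upright on the mat. I'll grip the filter.

>>> {"fn": "apply_moves", "kwargs": {
  "turn": [
    [0, 0, 0],
    [0, 0, 0],
    [0, 0, 0],
    [0, 0, 0],
    [0, 0, 0],
    [0, 0, 0],
    [0, 0, 0],
    [0, 0, 0],
    [0, 0, 0],
    [0, 0, 0],
    [0, 0, 0],
    [0, 0, 0]
  ],
  "offset": [
    [0.003, 0.009, 0.02],
    [0.003, 0.009, 0.06],
    [0.003, 0.009, 0.1],
    [0.003, 0.009, 0.14],
    [0.003, 0.009, 0.165],
    [0.003, 0.009, 0.175],
    [0.003, 0.009, 0.177],
    [0.003, 0.009, 0.177],
    [0.003, 0.009, 0.177],
    [0.003, 0.009, 0.177],
    [0.003, 0.009, 0.177],
    [0.003, 0.009, 0.177]
  ],
  "fingers": [1, 1, 1, 1, 1, 1, 0.8, 0.6, 0.4, 0.3, 0.3, 0.3],
  "newtons": 50
}}

```text
t: 26.15
eef_pos: [428.2, 321.0, 57.8]
eef_rot: [-0.032, 0.999, 0.0, 0.001]
wrist_force: [-0.3, -1.8, 5.7]
opening: 47.7
gripper_force: 52.7
```

```bash
python3 - <<'E'
from h import *
go(496.2,26.5,64,93.7)
E
```

```text
offset [-0.0814, -0.4972, -0.0105] turn [0.002, 0.005, 0.0] dist 302 from [428.2, 321.0, 57.8] t 26.15
```

>>> {"fn": "apply_moves", "kwargs": {
  "turn": [
    [0, 0, 0],
    [0, 0, 0],
    [0, 0, 0],
    [0, 0, 0],
    [0, 0, 0],
    [0, 0, 0],
    [0, 0, 0],
    [0, 0, 0],
    [0, 0, 0],
    [0, 0, 0],
    [0, 0, 0],
    [0, 0, 0]
  ],
  "offset": [
    [0, 0, -0.015],
    [0, -0.005, -0.04],
    [-0.005, -0.03, -0.07],
    [-0.015, -0.08, -0.08],
    [-0.025, -0.14, -0.08],
    [-0.035, -0.2, -0.08],
    [-0.045, -0.26, -0.08],
    [-0.055, -0.32, -0.08],
    [-0.065, -0.38, -0.08],
    [-0.075, -0.44, -0.08],
    [-0.082, -0.48, -0.07],
    [-0.083, -0.497, -0.06]
  ],
  "fingers": [0.3, 0.3, 0.3, 0.3, 0.3, 0.3, 0.3, 0.3, 0.3, 0.3, 0.3, 0.3]
}}

```text
t: 27.35
eef_pos: [496.5, 24.2, 93.0]
eef_rot: [-0.031, 1.0, -0.0, 0.0]
wrist_force: [0.2, 0.3, -3.3]
opening: 47.7
gripper_force: 52.6
```

>>> {"fn": "apply_moves", "kwargs": {
  "turn": [
    [0, 0, 0],
    [0, 0, 0]
  ],
  "offset": [
    [0, 0, 0],
    [0, 0, 0]
  ],
  "fingers": [0.3, 0.3]
}}

```text
t: 27.55
eef_pos: [495.5, 26.9, 92.1]
eef_rot: [-0.032, 0.999, 0.0, -0.001]
wrist_force: [0.6, -0.1, -2.8]
opening: 47.6
gripper_force: 52.6
```

```bash
python3 - <<'E'
from h import *
go(497.8,26.5,66.5,93.7)
E
```

```text
offset [-0.0039, -0.001, 0.0427] turn [0.002, -0.002, 0.0] dist 26 from [495.5, 26.9, 92.1] t 27.55
```

>>> {"fn": "apply_moves", "kwargs": {
  "turn": [
    [0, 0, 0],
    [0, 0, 0],
    [0, 0, 0],
    [0, 0, 0],
    [0, 0, 0],
    [0, 0, 0]
  ],
  "offset": [
    [-0.003, 0, 0.015],
    [-0.004, 0, 0.03],
    [-0.004, 0, 0.038],
    [-0.004, 0, 0.042],
    [-0.004, 0, 0.042],
    [-0.004, 0, 0.042]
  ],
  "fingers": [0.3, 0.3, 0.3, 0.3, 0.3, 0.3]
}}

```text
t: 28.15
eef_pos: [498.7, 26.5, 67.3]
eef_rot: [-0.032, 0.999, -0.0, 0.0]
wrist_force: [0.3, 0.2, -2.6]
opening: 47.7
gripper_force: 52.7
```

>>> {"fn": "apply_moves", "kwargs": {
  "turn": [
    [0, 0, 0],
    [0, 0, 0],
    [0, 0, 0],
    [0, 0, 0],
    [0, 0, 0],
    [0, 0, 0],
    [0, 0, 0],
    [0, 0, 0],
    [0, 0, 0],
    [0, 0, 0],
    [0, 0, 0],
    [0, 0, 0]
  ],
  "offset": [
    [-0.001, 0, 0.002],
    [-0.001, 0, 0.003],
    [-0.001, 0, 0.003],
    [-0.001, 0, 0.003],
    [-0.001, 0, 0.003],
    [-0.001, 0, 0.003],
    [-0.001, 0, 0.003],
    [0, 0, -0.03],
    [0, 0, -0.08],
    [0, 0, -0.14],
    [0, 0, -0.16],
    [0, 0, -0.16]
  ],
  "fingers": [0.3, 0.3, 0.3, 0.6, 0.8, 1, 1, 1, 1, 1, 1, 1]
}}

```text
t: 29.35
eef_pos: [500.2, 26.3, 165.7]
eef_rot: [-0.032, 0.999, -0.0, 0.003]
wrist_force: [0.8, 0.3, -0.8]
opening: 85.7
gripper_force: 0.0
```

```bash
python3 - <<'E'
from h import *
go(507.5,324,160,93.7);go(507.5,324,56,93.7)
im,d,P,o,ray=shot("side","s1")
im,d,P,o,ray=shot("top")
hi=(P[...,2]>95)&(P[...,2]<135)&(d>0);hi[:150]=0;hi[260:]=0
n,l,s,c=cv2.connectedComponentsWithStats(hi.astype(np.uint8))
for k in range(1,n):
    if s[k,4]>100: q=P[l==k];print(s[k],"z",np.percentile(q[:,2],[10,50,95]).round(1),rect(q[:,:2]))
E
```

```text
offset [-0.0443, 0.4944, 0.0094] turn [-0.002, 0.01, 0.0] dist 298 from [500.2, 26.3, 165.7] t 29.35
offset [-0.0434, 0.4946, 0.1827] turn [-0.002, 0.01, 0.0] dist 317 from [500.2, 26.3, 165.7] t 29.35
[155 155  18  29 479] z [101.5 108.3 112.2] (array([590.4, 328.3]), 61.6, 36.1, 4.0)
[150 194  25  24 453] z [102.1 105.2 113.1] (array([509.3, 323.3]), 48.5, 47.4, -37.8)
[293 212  24  13 218] z [109.1 111.8 119.7] (array([483.5,  25.5]), 47.6, 21.4, -82.4)
```

>>> {"fn": "apply_moves", "kwargs": {
  "turn": [
    [0, 0, 0],
    [0, 0, 0],
    [0, 0, 0],
    [0, 0, 0],
    [0, 0, 0],
    [0, 0, 0],
    [0, 0, 0],
    [0, 0, 0],
    [0, 0, 0],
    [0, 0, 0]
  ],
  "offset": [
    [0, 0.04, 0],
    [0, 0.1, 0],
    [-0.01, 0.17, 0],
    [-0.02, 0.24, 0],
    [-0.03, 0.31, 0],
    [-0.04, 0.38, 0],
    [-0.043, 0.45, 0],
    [-0.044, 0.485, 0],
    [-0.044, 0.494, 0],
    [-0.044, 0.494, 0]
  ],
  "fingers": [1, 1, 1, 1, 1, 1, 1, 1, 1, 1]
}}

```text
t: 30.45
eef_pos: [504.5, 323.7, 160.8]
eef_rot: [-0.033, 0.999, -0.001, -0.002]
wrist_force: [-0.4, -0.5, 0.5]
opening: 85.5
gripper_force: 0.0
```

```bash
python3 - <<'E'
from h import *
go(508.3,323.6,56,93.7)
im,d,P,o,ray=shot("top")
hi=(P[...,2]>95)&(P[...,2]<135)&(d>0);hi[:150]=0;hi[260:]=0;hi[:,:240]=0
q=P[hi];print("filter",rect(q[:,:2]))
E
```

```text
offset [-0.0069, -0.0003, 0.1747] turn [-0.003, -0.007, 0.003] dist 105 from [504.5, 323.7, 160.8] t 30.45
filter (array([498.1,  26.3]), 48.3, 47.8, 3.6)
```

>>> {"fn": "apply_moves", "kwargs": {
  "turn": [
    [0, 0, 0],
    [0, 0, 0],
    [0, 0, 0],
    [0, 0, 0],
    [0, 0, 0],
    [0, 0, 0],
    [0, 0, 0],
    [0, 0, 0],
    [0, 0, 0],
    [0, 0, 0],
    [0, 0, 0],
    [0, 0, 0]
  ],
  "offset": [
    [-0.005, 0, 0.02],
    [-0.006, 0, 0.06],
    [-0.006, 0, 0.1],
    [-0.006, 0, 0.14],
    [-0.006, 0, 0.165],
    [-0.006, 0, 0.173],
    [-0.006, 0, 0.175],
    [-0.006, 0, 0.175],
    [-0.006, 0, 0.175],
    [-0.006, 0, 0.175],
    [-0.006, 0, 0.175],
    [-0.006, 0, 0.175]
  ],
  "fingers": [1, 1, 1, 1, 1, 1, 0.8, 0.6, 0.4, 0.3, 0.3, 0.3],
  "newtons": 50
}}

```text
t: 31.7
eef_pos: [510.5, 324.6, 59.9]
eef_rot: [-0.032, 0.999, 0.001, 0.001]
wrist_force: [1.0, 0.6, 7.0]
opening: 49.0
gripper_force: 52.4
```

```bash
python3 - <<'E'
from h import *
go(580.4,-31.4,66,93.7)
E
```

```text
offset [-0.0779, -0.5997, -0.0105] turn [0.002, 0.006, 0.0] dist 363 from [510.5, 324.6, 59.9] t 31.7
```

>>> {"fn": "apply_moves", "kwargs": {
  "turn": [
    [0, 0, 0],
    [0, 0, 0],
    [0, 0, 0],
    [0, 0, 0],
    [0, 0, 0],
    [0, 0, 0],
    [0, 0, 0],
    [0, 0, 0],
    [0, 0, 0],
    [0, 0, 0],
    [0, 0, 0],
    [0, 0, 0]
  ],
  "offset": [
    [0, 0, -0.015],
    [0, -0.005, -0.045],
    [0, -0.02, -0.08],
    [-0.003, -0.06, -0.1],
    [-0.01, -0.12, -0.1],
    [-0.025, -0.18, -0.1],
    [-0.04, -0.25, -0.1],
    [-0.055, -0.32, -0.1],
    [-0.07, -0.39, -0.1],
    [-0.078, -0.46, -0.1],
    [-0.08, -0.52, -0.1],
    [-0.08, -0.57, -0.1]
  ],
  "fingers": [0.3, 0.3, 0.3, 0.3, 0.3, 0.3, 0.3, 0.3, 0.3, 0.3, 0.3, 0.3]
}}

```text
t: 32.9
eef_pos: [578.2, -15.8, 117.0]
eef_rot: [-0.032, 0.999, 0.0, -0.001]
wrist_force: [-0.9, 0.8, -4.1]
opening: 49.0
gripper_force: 52.7
```

>>> {"fn": "apply_moves", "kwargs": {
  "turn": [
    [0, 0, 0],
    [0, 0, 0],
    [0, 0, 0],
    [0, 0, 0]
  ],
  "offset": [
    [0, -0.02, 0],
    [0, -0.029, 0.02],
    [0, -0.029, 0.04],
    [0, -0.029, 0.04]
  ],
  "fingers": [0.3, 0.3, 0.3, 0.3]
}}

```text
t: 33.3
eef_pos: [577.7, -29.8, 90.3]
eef_rot: [-0.033, 0.999, 0.001, -0.003]
wrist_force: [0.5, 0.3, -3.3]
opening: 48.6
gripper_force: 52.8
```

```bash
python3 - <<'E'
from h import *
go(581.5,-31.4,67.5,93.7)
E
```

```text
offset [-0.0064, -0.0031, 0.038] turn [0.004, -0.013, 0.002] dist 23 from [577.7, -29.8, 90.3] t 33.3
```

>>> {"fn": "apply_moves", "kwargs": {
  "turn": [
    [0, 0, 0],
    [0, 0, 0],
    [0, 0, 0],
    [0, 0, 0],
    [0, 0, 0],
    [0, 0, 0]
  ],
  "offset": [
    [-0.003, -0.002, 0.012],
    [-0.004, -0.002, 0.025],
    [-0.004, -0.002, 0.034],
    [-0.004, -0.002, 0.038],
    [-0.004, -0.002, 0.038],
    [-0.004, -0.002, 0.038]
  ],
  "fingers": [0.3, 0.3, 0.3, 0.3, 0.3, 0.3]
}}

```text
t: 33.9
eef_pos: [583.1, -32.5, 71.7]
eef_rot: [-0.032, 0.999, -0.0, 0.0]
wrist_force: [-0.3, -0.3, -3.1]
opening: 48.6
gripper_force: 52.8
```

>>> {"fn": "apply_moves", "kwargs": {
  "turn": [
    [0, 0, 0],
    [0, 0, 0],
    [0, 0, 0],
    [0, 0, 0]
  ],
  "offset": [
    [0.001, 0.001, 0.003],
    [0.002, 0.001, 0.006],
    [0.002, 0.001, 0.007],
    [0.002, 0.001, 0.007]
  ],
  "fingers": [0.3, 0.3, 0.3, 0.3]
}}

```text
t: 34.3
eef_pos: [581.9, -32.0, 67.9]
eef_rot: [-0.032, 0.999, -0.0, 0.0]
wrist_force: [-2.6, -0.1, 0.9]
opening: 49.1
gripper_force: 53.1
```

>>> {"fn": "apply_moves", "kwargs": {
  "turn": [
    [0, 0, 0],
    [0, 0, 0],
    [0, 0, 0],
    [0, 0, 0],
    [0, 0, 0],
    [0, 0, 0],
    [0, 0, 0],
    [0, 0, 0],
    [0, 0, 0],
    [0, 0, 0]
  ],
  "offset": [
    [0, 0, 0],
    [0, 0, 0],
    [0, 0, 0],
    [0, 0, 0],
    [0, 0, -0.03],
    [0, 0, -0.08],
    [0, 0, -0.14],
    [0, 0, -0.155],
    [0, 0, -0.155],
    [0, 0, -0.155]
  ],
  "fingers": [0.6, 0.8, 1, 1, 1, 1, 1, 1, 1, 1]
}}

```text
t: 35.3
eef_pos: [581.0, -31.8, 158.9]
eef_rot: [-0.032, 0.999, 0.0, -0.001]
wrist_force: [0.7, 0.2, -1.1]
opening: 85.5
gripper_force: 0.0
```

```bash
python3 - <<'E'
from h import *
go(590,328.4,160,93.9);go(590,328.4,57,93.9)
E
```

```text
offset [-0.0537, 0.5981, -0.0017] turn [0.001, -0.003, -0.007] dist 360 from [581.0, -31.8, 158.9] t 35.3
offset [-0.054, 0.5981, 0.17] turn [0.001, -0.003, -0.007] dist 374 from [581.0, -31.8, 158.9] t 35.3
```

>>> {"fn": "apply_moves", "kwargs": {
  "turn": [
    [0, 0, 0],
    [0, 0, 0],
    [0, 0, 0],
    [0, 0, 0],
    [0, 0, 0],
    [0, 0, 0],
    [0, 0, 0],
    [0, 0, 0],
    [0, 0, 0],
    [0, 0, 0],
    [0, 0, 0],
    [0, 0, 0]
  ],
  "offset": [
    [0, 0.05, -0.01],
    [-0.01, 0.12, -0.01],
    [-0.015, 0.19, -0.01],
    [-0.02, 0.26, -0.01],
    [-0.03, 0.33, -0.01],
    [-0.035, 0.4, -0.01],
    [-0.04, 0.47, -0.01],
    [-0.05, 0.54, -0.01],
    [-0.054, 0.58, -0.01],
    [-0.054, 0.598, -0.005],
    [-0.054, 0.598, 0],
    [-0.054, 0.598, 0]
  ],
  "fingers": [1, 1, 1, 1, 1, 1, 1, 1, 1, 1, 1, 1]
}}

```text
t: 36.5
eef_pos: [589.9, 326.9, 157.9]
eef_rot: [-0.032, 0.999, -0.001, -0.002]
wrist_force: [-0.9, 0.5, -0.1]
opening: 85.1
gripper_force: 0.0
```

```bash
python3 - <<'E'
from h import *
go(590,328.4,56,93.9)
im,d,P,o,ray=shot("top")
hi=(P[...,2]>95)&(P[...,2]<135)&(d>0);hi[:150]=0;hi[260:]=0;hi[:,:240]=0
n,l,s,c=cv2.connectedComponentsWithStats(hi.astype(np.uint8))
for k in range(1,n):
    if s[k,4]>100: q=P[l==k];print(s[k],"z",np.percentile(q[:,2],[10,50,95]).round(1),rect(q[:,:2]))
E
```

```text
offset [-0.0009, 0.0029, 0.1699] turn [-0.004, -0.007, -0.008] dist 102 from [589.9, 326.9, 157.9] t 36.5
[320 162  24  24 452] z [110.1 113.2 120.4] (array([580.3, -30.6]), 48.2, 46.8, -87.4)
[292 200  25  25 557] z [109.6 112.2 119.5] (array([498.1,  26.2]), 48.1, 47.9, 4.0)
```

Both returned units sit centred on their bases. I'll grip the transformer.

>>> {"fn": "apply_moves", "kwargs": {
  "turn": [
    [0, 0, 0],
    [0, 0, 0],
    [0, 0, 0],
    [0, 0, 0],
    [0, 0, 0],
    [0, 0, 0],
    [0, 0, 0],
    [0, 0, 0],
    [0, 0, 0],
    [0, 0, 0],
    [0, 0, 0],
    [0, 0, 0]
  ],
  "offset": [
    [0, 0.002, 0.02],
    [0, 0.002, 0.06],
    [0, 0.002, 0.1],
    [0, 0.002, 0.14],
    [0, 0.002, 0.162],
    [0, 0.002, 0.169],
    [0, 0.002, 0.17],
    [0, 0.002, 0.17],
    [0, 0.002, 0.17],
    [0, 0.002, 0.17],
    [0, 0.002, 0.17],
    [0, 0.002, 0.17]
  ],
  "fingers": [1, 1, 1, 1, 1, 1, 0.7, 0.4, 0.2, 0.2, 0.2, 0.2],
  "newtons": 50
}}

```text
t: 37.75
eef_pos: [591.7, 329.6, 60.0]
eef_rot: [-0.032, 0.999, 0.0, 0.001]
wrist_force: [-1.0, -2.3, 6.1]
opening: 35.2
gripper_force: 51.1
```

```bash
python3 - <<'E'
from h import *
go(573,92.8,66,97.5)
E
```

```text
offset [0.0567, -0.3918, -0.0103] turn [0.001, 0.005, -0.132] dist 238 from [591.7, 329.6, 60.0] t 37.75
```

>>> {"fn": "apply_moves", "kwargs": {
  "turn": [
    [0, 0, 0],
    [0, 0, 0],
    [0, 0, -0.03],
    [0, 0, -0.06],
    [0, 0, -0.09],
    [0, 0, -0.11],
    [0, 0, -0.132],
    [0, 0, -0.132],
    [0, 0, -0.132],
    [0, 0, -0.132],
    [0, 0, -0.132],
    [0, 0, -0.132]
  ],
  "offset": [
    [0, 0, -0.015],
    [0, -0.005, -0.04],
    [0.005, -0.03, -0.07],
    [0.012, -0.08, -0.08],
    [0.02, -0.13, -0.08],
    [0.028, -0.18, -0.08],
    [0.036, -0.24, -0.08],
    [0.044, -0.3, -0.08],
    [0.05, -0.35, -0.08],
    [0.054, -0.38, -0.07],
    [0.055, -0.392, -0.06],
    [0.055, -0.392, -0.06]
  ],
  "fingers": [0.2, 0.2, 0.2, 0.2, 0.2, 0.2, 0.2, 0.2, 0.2, 0.2, 0.2, 0.2]
}}

```text
t: 38.95
eef_pos: [571.7, 92.0, 92.7]
eef_rot: [-0.065, 0.998, 0.0, -0.002]
wrist_force: [-0.2, 0.7, -6.1]
opening: 35.6
gripper_force: 51.3
```

>>> {"fn": "apply_moves", "kwargs": {
  "turn": [
    [0, 0, 0],
    [0, 0, 0]
  ],
  "offset": [
    [0, 0, 0],
    [0, 0, 0]
  ],
  "fingers": [0.2, 0.2]
}}

```text
t: 39.15
eef_pos: [573.1, 93.6, 94.4]
eef_rot: [-0.066, 0.998, 0.0, 0.0]
wrist_force: [-0.0, -0.7, -5.7]
opening: 35.3
gripper_force: 51.3
```

```bash
python3 - <<'E'
from h import *
go(574,92.8,68.5,97.5)
E
```

```text
offset [-0.0013, -0.0016, 0.0432] turn [0.001, 0.001, 0.002] dist 26 from [573.1, 93.6, 94.4] t 39.15
```

>>> {"fn": "apply_moves", "kwargs": {
  "turn": [
    [0, 0, 0],
    [0, 0, 0],
    [0, 0, 0],
    [0, 0, 0],
    [0, 0, 0],
    [0, 0, 0]
  ],
  "offset": [
    [-0.001, -0.001, 0.015],
    [-0.001, -0.001, 0.03],
    [-0.001, -0.001, 0.038],
    [-0.001, -0.001, 0.042],
    [-0.001, -0.001, 0.042],
    [-0.001, -0.001, 0.042]
  ],
  "fingers": [0.2, 0.2, 0.2, 0.2, 0.2, 0.2]
}}

```text
t: 39.75
eef_pos: [573.9, 92.0, 69.0]
eef_rot: [-0.065, 0.998, -0.0, 0.0]
wrist_force: [0.5, 0.8, -6.3]
opening: 35.8
gripper_force: 51.3
```

>>> {"fn": "apply_moves", "kwargs": {
  "turn": [
    [0, 0, 0],
    [0, 0, 0],
    [0, 0, 0],
    [0, 0, 0],
    [0, 0, 0],
    [0, 0, 0],
    [0, 0, 0],
    [0, 0, 0],
    [0, 0, 0],
    [0, 0, 0],
    [0, 0, 0],
    [0, 0, 0]
  ],
  "offset": [
    [0, 0, 0.002],
    [0, 0, 0.003],
    [0, 0, 0.003],
    [0, 0, 0.003],
    [0, 0, 0.003],
    [0, 0, 0.003],
    [0, 0, 0.003],
    [0, 0, -0.03],
    [0, 0, -0.08],
    [0, 0, -0.14],
    [0, 0, -0.2],
    [0, 0, -0.25]
  ],
  "fingers": [0.2, 0.2, 0.2, 0.6, 0.8, 1, 1, 1, 1, 1, 1, 1]
}}

```text
t: 40.95
eef_pos: [574.1, 92.1, 221.6]
eef_rot: [-0.065, 0.998, -0.0, 0.001]
wrist_force: [1.1, 0.3, 0.4]
opening: 85.4
gripper_force: 0.0
```

>>> {"fn": "apply_moves", "kwargs": {
  "turn": [
    [0, 0, 0],
    [0, 0, 0],
    [0, 0, 0],
    [0, 0, 0],
    [0, 0, 0],
    [0, 0, 0],
    [0, 0, 0],
    [0, 0, 0]
  ],
  "offset": [
    [0, 0.04, 0],
    [0, 0.1, 0],
    [0, 0.16, 0],
    [0, 0.23, 0],
    [0, 0.3, 0],
    [0, 0.36, 0],
    [0, 0.4, 0],
    [0, 0.4, 0]
  ],
  "fingers": [1, 1, 1, 1, 1, 1, 1, 1]
}}

```text
t: 41.75
eef_pos: [541.6, 332.7, 219.0]
eef_rot: [-0.067, 0.998, 0.0, -0.0]
wrist_force: [0.2, -0.3, -1.1]
opening: 85.5
gripper_force: 0.0
```

```bash
python3 - <<'E'
from h import *
im,d,P,o,ray=shot("top","t3")
hi=(P[...,2]>95)&(P[...,2]<135)&(d>0);hi[:150]=0;hi[260:]=0;hi[:,:240]=0
n,l,s,c=cv2.connectedComponentsWithStats(hi.astype(np.uint8))
for k in range(1,n):
    if s[k,4]>100: q=P[l==k];print(s[k],"z",np.percentile(q[:,2],[10,50,95]).round(1),rect(q[:,:2]))
a=(P[...,2]>33)&(P[...,2]<50)&(abs(P[...,0]-455)<50)&(abs(P[...,1]+300)<45);print("att",rect(P[a][:,:2]),np.median(P[a][:,2]))
E
```

```text
[264 162  20  31 512] z [109.3 115.6 120. ] (array([571.5,  91.7]), 60.4, 36.1, 7.7)
[320 162  24  24 452] z [109.8 112.9 120.5] (array([580.4, -30.7]), 48.2, 46.9, -87.6)
[292 200  25  25 558] z [109.7 112.  119.6] (array([498. ,  26.3]), 48.1, 47.9, 3.6)
att (array([ 457.2, -299.3]), 66.3, 35.9, -20.5) 41.80496780592807
```

View pics/t3.png

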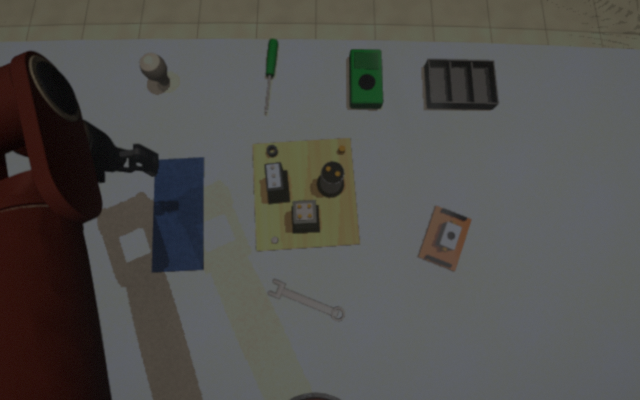

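The three tall units are back on their bases, at (276,182), (331,178) and (305,214). The attenuator is in the cradle at (450,236) and the arm is clear, so I'm handing in.

```bash
python3 -c "
from rig import bot
print(bot.close_job())"
```

```text
the job is handed in; nothing more can be done
None
```

I handed the job in at about 42 s: in the last pictures the attenuator is flat, within about 4 mm of the cradle centre, and each tall unit is upright within about 2 mm of its base centre, released; the judge's verdict was not shown.

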